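Close up the sole mould

TASK

Load and close the aluminium sole mould: push the rubber sole blank off its deck into the pocket, against the spring jaw, until it lies flat on the pocket's floor, then swing the lid fully shut over it, and last bring the clamp arm fully down onto the lid. Leave the other things on the bench where they are, and end with the hand clear of everything.

Things in the scene. Friction and masses are not known exactly. Their poses are not given: they have to be found in the camera images.
- mould: Bare aluminium sole mould, bolted down: 132 mm wide (its x, -66..66), 340 long (its y, -165..175), origin on its underside at bench level, z up. A channel 66 wide along y lies between side walls with tops at z 48. Its floor is the flat deck (z 40) from y -165, where it is open, to y -10, then the deeper pocket, closed by an end block at y 124.
- pocket (a point): Where the origin of the seated blank belongs, on the pocket floor (z 28): mould (0, 45, 28) mm; axes as the mould's. The seated blank lies flat, top at mould z 46, its back held against the step by the jaw.
- deck_edge (a point): Middle of the top edge of the square 12 mm step from deck down into pocket: mould (0, -10, 40) mm. A blank pushed along tips its toe into the pocket, then meets the sprung jaw; once its back end clears the step, friction tends to hold that end up, so it must be pressed down on the last 20 mm of its top until it bottoms.
- blank: Black rubber sole blank, a stiff D-shaped slab 110 mm long (its y, -55..55), 62 wide, 18 thick, 0.12 to 0.25 kg; origin at the centre of its underside, z up. Flat back end at -y, round toe (radius 31) at +y. Starts lying on the deck, toe to the pocket. Toe down and back end on the step, it needs about 112 mm from step to jaw.
- jaw (a joint): Travel in m of the sprung jaw, a steel block in the pocket 58 wide, 12 long, z 28.5 to 48, whose face stands at mould y 94 at rest (0) and goes to +y when pushed, stop at 0.015. Spring 3.6 N at rest plus 0.6 N per mm. About 0.006 with the blank seated, 0.008 to 0.011 as the tilted back end passes the step.
- lid (a joint): Angle in rad of the flat aluminium lid: 0 = shut, lying to -x over the blank; starts leaning back open at 1.75 to 2.0 on the +x side. Hinge line along mould y at mould x 64, z 53. Shuts only on a seated blank. Stiff hinge (0.36 N m): it stays at any angle; about 6 N at 90 mm from the hinge moves it.
- lid_edge (a point): Middle of the lid's free edge on its outer face (up when shut). The lid is 8 mm thick, 0.35 kg, spans mould y -3 to 115 and 6 to 126 mm from the hinge line; this point is 126 mm from the hinge, 4 mm out from the lid's middle plane, at mould y 56. Shut, the lid's top is at mould z 57.
- clamp (a joint): Angle in rad of the dark steel clamp arm: 0 = fully down, lying to the mould's -y over the shut lid, 1 mm above it; starts standing up at 1.4 to 1.75 at the mould's +y end. Hinge line along mould x at mould y 150, z 64. Stiff (0.35 N m): stays at any angle; about 5 N at 90 mm moves it. Down too early, it blocks the lid.
- clamp_tip (a point): On the clamp arm's outer face (up when down) at its end, 105 mm from the hinge line, 6 mm out from the arm's middle plane, mould x 0. The arm is 22 wide and 12 thick; a black ball of 24 mm sits at its end, centred 108 mm from the hinge, 8 mm out.
- shoe_a: Bystander, leave alone: brown finished shoe, 210 x 80 x 93 mm; origin at the centre of its underside.
- shoe_b: Bystander, leave alone: brown finished shoe, twin of shoe_a; origin at the centre of its underside.
- tin: Bystander, leave alone: closed adhesive tin, 104 mm across, 120 high; origin at the centre of its underside.
- jar: Bystander, leave alone: closed clear jar, 76 mm across, 100 high; origin at the centre of its underside.
- hammer: Bystander, leave alone: shoemaker's hammer lying flat, 240 mm long; origin at the centre of its underside.
- brush: Bystander, leave alone: brush lying flat, 200 mm long; origin at the centre of its underside.
- last: Bystander, leave alone: wooden shoe last, about 200 mm long, 85 high; origin at the centre of its underside.
There are look-alikes about, which are no part of the job. There is more than one size of the blank; the one meant has the size given above.

How it is judged:
On the way, in this order (a step that is already met when the one before it is completed fails the run):
1. the blank lies flat in the pocket (z of blank in the frame of pocket between -0.003 and 0.0025 m and angle between the z axis of blank and the z axis of mould, either way round below 0.035 rad and horizontal distance between blank and pocket below 0.008 m), for 0.2 s.
2. the lid is fully shut (value of joint lid below 0.03 rad), for 0.2 s.
3. the clamp arm is fully down on the lid (value of joint clamp below 0.04 rad), for 0.2 s.
At the end, for the whole second after the job is handed in: The blank lies at rest, flat on the pocket floor (underside within 2.5 mm of it, tilt under 2 degrees, within 8 mm of the pocket's centre), the lid is shut (within 0.03 rad) and the clamp arm is down (within 0.04 rad) (all of step 1 and value of joint lid below 0.03 rad and value of joint clamp below 0.04 rad and linear speed of blank below 0.01 m/s); the robot touches nothing.
It fails at once if a bystander is moved by more than 30 mm (distance of any of shoe_a, shoe_b, tin, jar, hammer, brush, last from where it was at the start of the episode above 0.03 m).
It also fails if it takes over 67 s, if anything falls off the work surface, if the arm or the gripper's body presses on something with over 40 N, if the wrist force passes 120 N, or if a joint passes its speed limit or range.

ROBOT

A 6-joint arm with a two-finger parallel gripper is mounted at the origin on the work surface. World frame = base frame: x ahead of the robot, y to its left, z up, the work surface at z = 0. Lengths are in m, angles in rad, forces in N, time in s.
With the tool pointing down it reaches from about 0.375 to 0.9 m from the base axis. Payload 3.1 kg.
Tool frame: the origin (TCP) lies on the centre line of the jaws, within the pads' length; the fingertips stand robot.nose_length ahead of it and the grasp point (between the pads) lies 6 mm ahead of it (robot.nose_length is the distance from the TCP to the fingertips, in m); z points along the fingers, y is the line along which they close (so a half turn about z gives the same grasp; the last joint's range is limited). The gripper opens to 87 mm and grips with 3 to 60 N. Pads are 19 mm wide; open, the fingers measure 117 mm over their backs; the gripper's body (75 mm by 190 mm) begins 51 mm behind the grasp point.
Start: joints at [1.048, 0.527, 1.433, -0, 1.181, -0.178], TCP at [0.211, 0.588, 0.248] pointing down, gripper open.
Joint ranges: [-3.08, 3.08], [-0.75, 2.2], [0.22, 2.44], [-1.43, 4.57], [0, 2.65], [-2.85, 2.85]. Speed limits (rad/s): [2.79, 2.79, 3.14, 3.14, 3.14, 3.14].

INTERFACE

Orientations are given as a unit quaternion [x, y, z, w].
In Python, from rig import robot gives the robot as it stands.
- The arm moves only by the shell command python3 -m crank 'ROWS' [FORCE]. ROWS is JSON, one flat list of numbers, 7 for each row, row after row: the shift along the tool's x, y, z in mm, then the turn, a rotation vector about the tool's x, y, z in degrees, then the closure in counts, from 0 (fully open) to 255 (shut). In form: [x, y, z, ax, ay, az, fingers, x, y, z, ax, ay, az, fingers, ...]. A call has exactly 5 rows; each row is the pose to reach, as a shift and turn from the pose commanded when the call began, along the tool's axes at that moment; what a row does not reach only later rows make up. A row lasts 1/12 s, in which the tool goes at most 41.7 mm and 7.16 degrees, less where a joint would pass 70% of its speed; a pose out of reach is approached as far as the arm can. A call with a gripper value outside its range is refused whole. The fingers move at their own pace and stop on an object; FORCE is the grip in N (left out, the last holds). Time passes only in rows, so rows that repeat a pose let the fingers close, or fill a call up. It gives the time, the measured TCP pose, the force, the opening and the grip force at its end, in the units of the state.
- robot.get_obs(): the state, without advancing time (a new reading comes with each control period).
- robot.camera(name): name is "side" or "top"; returns a dict with "pixels" (480x640x3 uint8, red, green, blue), "intrinsics" (3x3 intrinsics, pixels), "k1" (the pictures are not rectified: a ray, as slopes to the right and down, at radius r is drawn at 1 + k1 r^2 times it, then the intrinsics apply), "extrinsics" (4x4, takes a point from camera to world coordinates). Camera axes: x right, y down, z forward; pixel columns grow to the right and rows downward; lengths in m; the calibration is good to about 2 mm. A picture is of the moment at which its call begins. There is no depth.
- robot.hand_in(): hands the job in; it is judged then, once.
The state is a dict: "time": time; "q": joint angles; "joint_velocities": joint speeds; "joint_torque": joint torques, N m; "position": TCP position; "tool_rot": TCP orientation; "ft_force": force on the tool from outside, world axes, zero at the start; "moment": the same for the moment, N m; "grip_width": finger opening in m; "grip_force": force on a finger pad.
Only numpy, scipy, OpenCV 4.12 (cv2) and the standard library are available. Lean on these libraries where they do the work, as an engineer would, in place of code of your own. Each camera call takes 0.05 s, during which the arm holds its last target. There are 200 camera calls.

## Working session

There is one attempt and no reset: what is moved stays moved. The work goes in short steps, Python scripts to look and compute and a shell command to move; the robot and the scene stay as the last step left them, time stands still between calls to the robot, and variables do not carry over. Pictures are saved under pics/ and viewed, at most 14 in all, crops included, and the job is handed in when it is done.

```bash
ls; mkdir -p pics; python3 - <<'E'
from rig import robot
import cv2,numpy as np
print(robot.nose_length, robot.get_obs())
for n in("top","side"):
    c=robot.camera(n); cv2.imwrite(f"pics/{n}0.png",c["pixels"][:,:,::-1]); print(n,c["intrinsics"],c["k1"],c["extrinsics"])
E
```

```text
pics
0.025 {'time': 0.0, 'q': array([ 1.04851320e+00,  5.28452190e-01,  1.43389498e+00, -1.40947358e-05,
        1.18139347e+00, -1.78527376e-01]), 'joint_velocities': array([ 0.00085788,  0.0007646 ,  0.00117823, -0.00217818,  0.00074408,
        0.00149452]), 'joint_torque': array([-1.41882123e-03, -4.40051830e+01, -1.76586503e+01,  6.31136843e-02,
        5.82150940e-02, -1.58931866e-04]), 'position': array([0.21029011, 0.58784226, 0.24658249]), 'tool_rot': array([ 1.71030111e-01,  9.85265217e-01, -1.01096753e-03, -3.62557784e-04]), 'ft_force': array([-0.51747932,  0.31292377, -0.05010505]), 'moment': array([-0.04415897, -0.00824223, -0.04484284]), 'grip_force': 0.0, 'grip_width': 0.08705014936013002}
top [[485.38727011   0.         320.40312011]
 [  0.         485.38727011 235.5447899 ]
 [  0.           0.           1.        ]] -0.13113335814599686 [[ 5.64529547e-04 -9.94291782e-01  1.06693641e-01  4.14970465e-01]
 [-9.99978136e-01 -1.26425329e-03 -6.49072849e-03  8.71725108e-02]
 [ 6.58856578e-03 -1.06687644e-01 -9.94270757e-01  1.58698089e+00]
 [ 0.00000000e+00  0.00000000e+00  0.00000000e+00  1.00000000e+00]]
side [[475.13037796   0.         317.0291012 ]
 [  0.         475.13037796 230.96070579]
 [  0.           0.           1.        ]] -0.12421563010759673 [[ 0.72871693 -0.52055716  0.44496278  0.0117293 ]
 [-0.68457012 -0.53635489  0.49364682 -0.50117417]
 [-0.01831343 -0.66433702 -0.74720877  0.98208666]
 [ 0.          0.          0.          1.        ]]
```

View pics/top0.png

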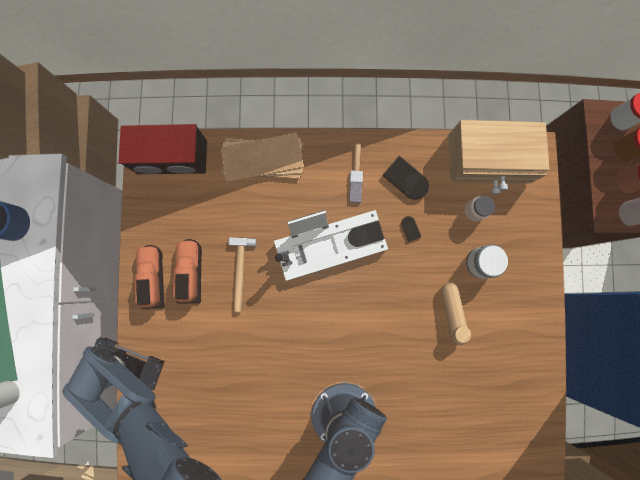

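View pics/side0.png

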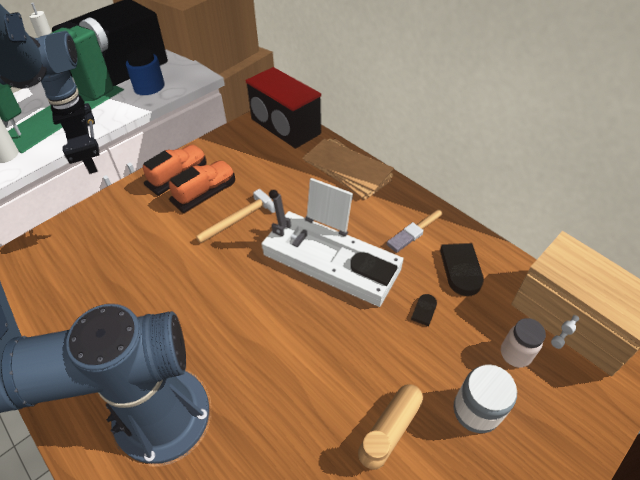

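The top view (side view agrees) shows the mould at about (330,245), its deck end on the right at (385,235), the clamp on the left at (283,257) and the lid at (308,225). 
Blank candidates: the slab in the mould channel at top (366,234), a larger one on the bench at (408,178), and a small one at (411,229). By the description, the blank is the one on the deck (366,234). I'll check it in a close crop.

```bash
cat > h.py <<'E'
import cv2,numpy as np
from rig import robot
from scipy.spatial.transform import Rotation as R
def rays(c,px):
    K,k=c["intrinsics"],c["k1"]; p=(np.atleast_2d(px)-K[:2,2])/K[0,0]
    u=cv2.undistortPoints(np.atleast_2d(px).astype(float).reshape(-1,1,2),K,np.array([k,0,0,0,0.])).reshape(-1,2)
    E=c["extrinsics"]; d=np.c_[u,np.ones(len(u))]@E[:3,:3].T
    return E[:3,3],d
def onplane(c,px,z):
    o,d=rays(c,px); return o+d*((z-o[2])/d[:,2])[:,None]
def proj(c,P):
    E=np.linalg.inv(c["extrinsics"]); P=np.atleast_2d(P)@E[:3,:3].T+E[:3,3]
    s=P[:,:2]/P[:,2:]; r2=(s**2).sum(1,keepdims=True); s=s*(1+c["k1"]*r2)
    return s*c["intrinsics"][0,0]+c["intrinsics"][:2,2]
def crop(c,box,f,name):
    x0,y0,x1,y1=box; cv2.imwrite(name,cv2.resize(c["pixels"][y0:y1,x0:x1,::-1],None,fx=f,fy=f,interpolation=cv2.INTER_CUBIC))
E
python3 - <<'E'
from h import *
c=robot.camera("top"); s=robot.camera("side")
a=cv2.resize(c["pixels"][200:290,265:395],None,fx=6,fy=6,interpolation=cv2.INTER_CUBIC)
cv2.imwrite("pics/crop1.png",a[:,:,::-1])
b=cv2.resize(s["pixels"][170:305,255:410],None,fx=4.4,fy=4.4,interpolation=cv2.INTER_CUBIC)
cv2.imwrite("pics/crop2.png",b[:,:,::-1]); print(a.shape,b.shape)
# blank: dark blob
for n,im,ctr,cam in(("top",c,(366,234),c),("side",s,(374,267),s)):
    m=(im["pixels"].max(2)<60).astype(np.uint8)
    k,l,st,ce=cv2.connectedComponentsWithStats(m); i=l[ctr[1],ctr[0]]; print(n,i,st[i],ce[i])
    cn=max(cv2.findContours((l==i).astype(np.uint8),0,1)[0],key=cv2.contourArea)
    P=onplane(cam,cn[:,0,:],.058)[:,:2].astype(np.float32); r=cv2.minAreaRect(P*1000); print(r, cv2.boxPoints(r))
    m=((im["pixels"].min(2)>120)).astype(np.uint8); k,l,st,ce=cv2.connectedComponentsWithStats(m)
    for i in range(1,k):
        if st[i,4]>100: print(st[i],ce[i])
E
```

```text
(540, 780, 3) (594, 682, 3)
top 0 [     0      0    640    480 298023] [314.51969814 239.33612506]
((610.9791259765625, 71.5653076171875), (1729.4144287109375, 2418.59375), 0.26686879992485046) [[ -259.35126  1276.8215 ]
 [ -248.08612 -1141.7461 ]
 [ 1481.3096  -1133.6909 ]
 [ 1470.0444   1284.8767 ]]
[    0     0   640    80 45027] [325.49739045  34.85728563]
[275  77  33  18 565] [291.06548673  85.93628319]
[309  77  33  18 571] [325.12784588  85.84238179]
[142  79  32  18 540] [157.5962963   87.73333333]
[174  79  33  17 536] [190.26679104  86.9608209 ]
[207  78  33  18 546] [223.45238095  86.21794872]
[241  78  33  17 555] [257.11531532  86.03963964]
[343  78  33  17 557] [358.94254937  86.02154399]
[377  78  33  18 551] [392.65517241  86.11252269]
[410  78  33  19 558] [425.76702509  86.87096774]
[444  79  32  18 529] [459.22306238  88.        ]
[ 79  81  31  18 442] [94.78959276 88.85294118]
[110  80  31  18 509] [125.18467583  88.81335953]
[476  80  32  18 516] [491.33914729  88.98449612]
[508  82  31  18 497] [522.92152918  90.14889336]
[ 444   83  126   86 7114] [506.5260050
[... 1760 characters left out ...]
[492.0164405  115.65232255]
[ 82  18  26  28 251] [96.95219124 29.64143426]
[    0    50   226   196 17990] [102.75797665 142.55658699]
[ 262  178  142  129 7188] [329.1829438  244.54646633]
[198 189  77  51 617] [240.93841167 213.05672609]
[388 211  53  39 552] [410.73007246 232.38405797]
[565 316  14  17 101] [572.10891089 323.85148515]
[515 342  28  25 297] [527.25589226 353.80808081]
[ 461  365   56   65 2274] [490.18777485 394.87203166]
[ 364  389   59   69 1320] [393.37424242 427.49469697]
[114 390  43  16 149] [138.66442953 399.26174497]
[  0 410  29  35 546] [ 14.79120879 425.36446886]
[  0 421  12  34 222] [  3.67567568 439.77477477]
[ 16 437  17  15 140] [ 24.47142857 444.85714286]
```

View pics/crop1.png

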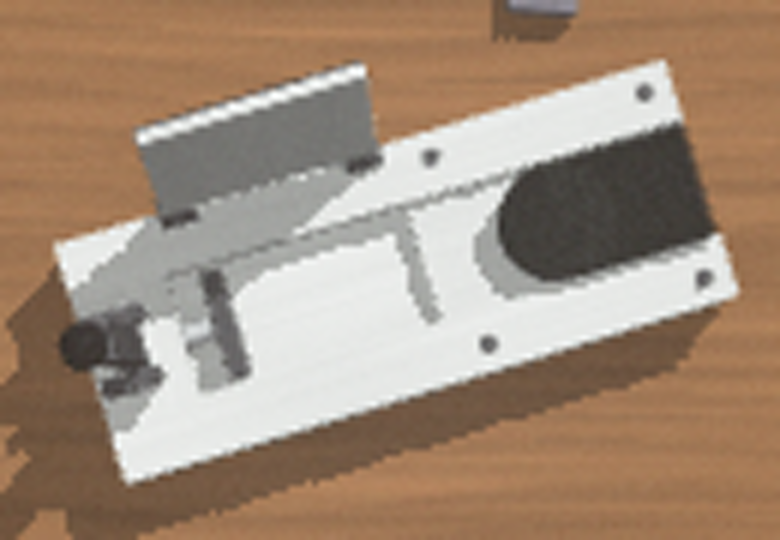

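View pics/crop2.png

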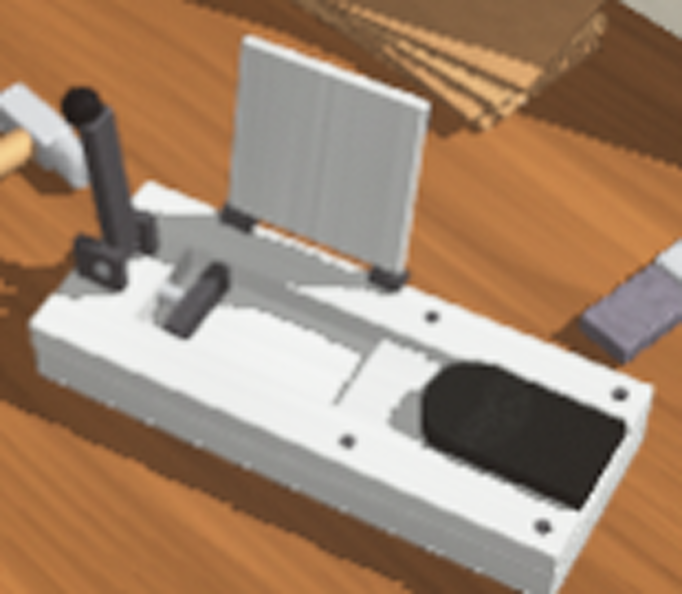

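The crops show the blank at crop1 (610,200): black, D-shaped, toe towards the pocket, 65x108 mm by measurement, so it's the right one. Mould top corners in crop1 are (665,60), (738,293), (127,484) and (55,243). The lid's free edge runs (137,132)-(363,66), and the clamp ball is at (83,345).

```bash
cat >> h.py <<'E'
def full(p,f,off): return (np.atleast_2d(p)+.5)/f-.5+np.array(off)
def tri(c,s,p,q):
    o1,d1=rays(c,p);o2,d2=rays(s,q);out=[]
    for a,b in zip(d1,d2):
        t=np.linalg.lstsq(np.c_[a,-b],o2-o1,rcond=None)[0]; out.append((o1+a*t[0]+o2+b*t[1])/2)
    return np.array(out)
E
python3 - <<'E'
from h import *
c=robot.camera("top"); s=robot.camera("side")
T=lambda p:full(p,6,(265,200)); S=lambda p:full(p,4.4,(255,170))
M=np.array([[66,-165],[-66,-165],[-66,175],[66,175]])/1000.
def fit(W,M):
    m0,w0=M.mean(0),W.mean(0); A=M-m0;B=W-w0
    a=np.arctan2((A[:,0]*B[:,1]-A[:,1]*B[:,0]).sum(),(A*B).sum()); r=np.array([[np.cos(a),-np.sin(a)],[np.sin(a),np.cos(a)]])
    t=w0-r@m0; print("yaw",np.degrees(a),"t",t,"res mm",np.round(1000*(W-(M@r.T+t)),1).tolist()); return a,t,r
W=onplane(c,T([(665,60),(738,293),(127,484),(55,243)]),.048)[:,:2]; a1,t1,r1=fit(W,M)
W=onplane(s,S([(652,388),(553,555),(33,325),(150,182)]),.048)[:,:2]; a2,t2,r2=fit(W,M)
a=(a1+a2)/2;t=(t1+t2)/2;r=np.array([[np.cos(a),-np.sin(a)],[np.sin(a),np.cos(a)]])
print("mean",np.degrees(a),t); np.save("mould.npy",[a,*t])
mm=lambda P:np.round(np.c_[(P[:,:2]-t)@r,P[:,2]]*1000,1)
print("lid edge",mm(tri(c,s,T([(137,132),(363,66)]),S([(247,38),(428,103)]))))
print("ball",mm(tri(c,s,T([(83,345)]),S([(82,106)]))))
print("blank top back corners",mm(onplane(c,T([(683,125),(716,233)]),.058)), "toe",mm(onplane(c,T([(500,225)]),.058)))
print("blank side",mm(np.array([[.5774,-.0685,.058]])))
o=robot.get_obs(); print(o["position"],R.from_quat(o["tool_rot"]).as_matrix())
E
```

```text
yaw 17.09897525539685 t [0.5531187  0.03906789] res mm [[-0.4, -0.5], [0.5, 0.8], [-0.8, -0.3], [0.6, 0.1]]
yaw 17.042075365318237 t [0.55017684 0.0380189 ] res mm [[-1.0, 1.1], [-0.2, 3.0], [0.8, -2.8], [0.4, -1.3]]
mean 17.070525310357542 [0.55164777 0.03854339]
lid edge [[ 93.4 115.  170.8]
 [ 92.5  -1.4 172.9]]
ball [[  1.3 169.6 168.9]]
blank top back corners [[  29.8 -162.2   58. ]
 [ -30.2 -161.3   58. ]] toe [[  7.3 -53.1  58. ]]
blank side [[  -6.8 -109.9   58. ]]
[0.21052649 0.58822942 0.24720677] [[-9.41485843e-01  3.37052321e-01 -3.73531233e-04]
 [ 3.37052504e-01  9.41485614e-01 -6.68931804e-04]
 [ 1.26209265e-04 -7.55689461e-04 -9.99999707e-01]]
```

```bash
cat > go.py <<'E'
import sys
from h import *
# target of the fingertip middle in mould mm -> shift in tool mm
a,tx,ty=np.load("mould.npy"); o=robot.get_obs(); Rt=R.from_quat(o["tool_rot"]).as_matrix(); Rm=R.from_euler("z",a).as_matrix()
tip=o["position"]+Rt[:,2]*.025; cur=Rm.T@(tip-[tx,ty,0])*1000
print("t",round(o["time"],2),"tip mould",cur.round(1),"F mould",(Rm.T@o["ft_force"]).round(1),"w",round(o["grip_width"],4))
want=Rm@np.array([[-1,0,0],[0,1,0],[0,0,-1.]])
print("turn deg",np.degrees(R.from_matrix(Rt.T@want).as_rotvec()).round(1),"q",o["q"].round(2))
if len(sys.argv)>3: print("shift",(Rt.T@Rm@(np.array(sys.argv[1:4],float)-cur)).round(1))
E
python3 -m crank '[-30,-27,-15,0,0,-7,255,-60,-53,-30,0,0,-14,255,-90,-80,-40,0,0,-21,255,-120,-107,-50,0,0,-28,255,-149,-133,-50,0,0,-35,255]' 20
python3 go.py 0 -195 200
```

```text
time: 0.72
position: [0.304, 0.4186, 0.2991]
tool_rot: [-0.127, 0.992, 0.001, 0.002]
ft_force: [0.4, 0.7, -0.0]
grip_width: 0.0616
grip_force: 0.0
t 0.72 tip mould [-125.1  436.   274.1] F mould [ 0.6  0.5 -0. ] w 0.0616
turn deg [ 0.1  0.2 -2.5] q [ 0.73  0.32  1.64 -0.    1.18 -1.1 ]
shift [-152.2 -625.1   73.6]
```

```bash
python3 -m crank '[-10,-40,0,0,0,-2,255,-20,-80,0,0,0,-2,255,-30,-120,0,0,0,-2,255,-40,-160,0,0,0,-2,255,-50,-200,0,0,0,-2,255]' 
python3 -m crank '[-10,-40,0,0,0,0,255,-20,-80,0,0,0,0,255,-30,-120,0,0,0,0,255,-40,-160,0,0,0,0,255,-50,-200,0,0,0,0,255]' >/dev/null
python3 -m crank '[-10,-40,0,0,0,0,255,-20,-80,0,0,0,0,255,-30,-120,0,0,0,0,255,-40,-160,0,0,0,0,255,-44,-190,0,0,0,0,255]' >/dev/null
python3 go.py 0 -200 200
```

```text
time: 1.13
position: [0.4009, 0.2361, 0.2976]
tool_rot: [-0.141, 0.99, 0.0, 0.0]
ft_force: [1.0, -0.2, 0.1]
grip_width: 0.0284
grip_force: 0.0
t 1.97 tip mould [   2.9 -160.3  272.3] F mould [ 1.4 -0.2 -0.1] w 0.0005
turn deg [-0.1  0.1 -0.9] q [-0.37  0.46  1.41 -0.    1.27 -2.22]
shift [  2.3 -39.6  72.4]
```

```bash
python3 -m crank '[2,-37,20,0,0,-0.9,255,2,-37,60,0,0,-0.9,255,2,-37,100,0,0,-0.9,255,2,-37,140,0,0,-0.9,255,2,-37,170,0,0,-0.9,255]' >/dev/null
python3 -m crank '[0,0,30,0,0,0,255,0,0,50,0,0,0,255,0,0,50,0,0,0,255,0,0,50,0,0,0,255,0,0,50,0,0,0,255]' 
python3 go.py 0 -200 46
python3 - <<'E'
from h import *
c=robot.camera("top");s=robot.camera("side")
a=cv2.resize(c["pixels"][190:290,265:425],(800,500));b=cv2.resize(s["pixels"][150:330,250:460],(0,0),fx=3,fy=3)
cv2.imwrite("pics/s1.png",b[:,:,::-1])
E
```

```text
time: 2.8
position: [0.6089, -0.147, 0.0786]
tool_rot: [-0.149, 0.989, -0.001, 0.001]
ft_force: [-0.1, 0.3, -0.7]
grip_width: 0.0003
grip_force: 0.0
t 2.8 tip mould [   0.4 -194.2   53.6] F mould [-0.1  0.3 -0.7] w 0.0003
turn deg [-0.1  0.1  0. ] q [-0.41  0.75  1.55 -0.    0.84 -2.28]
shift [ 0.4 -5.8  7.6]
```

View pics/s1.png

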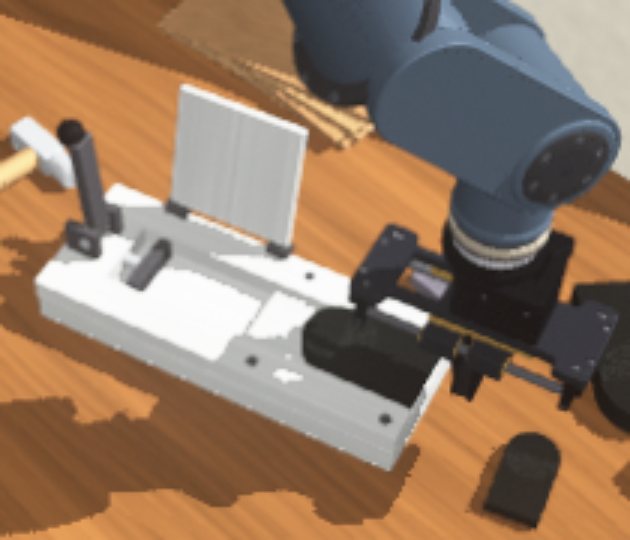

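The picture shows the closed fingers at (470,370), behind the blank's back end and in line with the channel. Lid and clamp are still open. Now I'll lower and push.

```bash
python3 -m crank '[0,0,5,0,0,0,255,0,0,8,0,0,0,255,0,5,8,0,0,0,255,0,10,8,0,0,0,255,0,16,8,0,0,0,255]' >/dev/null; python3 go.py
python3 -m crank '[0,8,0,0,0,0,255,0,16,0,0,0,0,255,0,24,0,0,0,0,255,0,32,0,0,0,0,255,0,40,0,0,0,0,255]' >/dev/null; python3 go.py
python3 -m crank '[0,8,0,0,0,0,255,0,16,0,0,0,0,255,0,24,0,0,0,0,255,0,32,0,0,0,0,255,0,40,0,0,0,0,255]' >/dev/null; python3 go.py 0 -40 45
```

```text
t 3.32 tip mould [  -0.6 -176.9   44.4] F mould [ 0.8 -0.   0.5] w 0.0002
turn deg [ 0. -0.  0.] q [-0.39  0.75  1.58  0.    0.81 -2.26]
t 3.73 tip mould [  -0.4 -136.6   44.5] F mould [ 0.7 -1.4  1. ] w 0.001
turn deg [-0.   0.   0.1] q [-0.34  0.74  1.63 -0.    0.77 -2.21]
t 4.15 tip mould [ -0.5 -96.7  44.4] F mould [-0.3 -1.4  1.3] w 0.0004
turn deg [-0.  0.  0.] q [-0.28  0.72  1.67 -0.    0.75 -2.15]
shift [-0.6 56.7 -0.6]
```

```bash
python3 -m crank '[0,7,0,0,0,0,255,0,14,0,0,0,0,255,0,21,0,0,0,0,255,0,28,0,0,0,0,255,0,35,0,0,0,0,255]' >/dev/null; python3 go.py
python3 -m crank '[0,5,0,0,0,0,255,0,10,0,0,0,0,255,0,15,0,0,0,0,255,0,18,0,0,0,0,255,0,21,0,0,0,0,255]' >/dev/null; python3 go.py 0 -24 45
python3 - <<'E'
from h import *
c=robot.camera("top");s=robot.camera("side")
cv2.imwrite("pics/s2.png",cv2.resize(s["pixels"][170:310,250:410],(0,0),fx=4,fy=4)[:,:,::-1])
E
```

```text
t 4.57 tip mould [ -0.6 -61.8  44.3] F mould [-0.2 -1.3  0.7] w 0.0004
turn deg [-0.  0.  0.] q [-0.23  0.71  1.7  -0.    0.72 -2.1 ]
t 4.98 tip mould [ -0.8 -41.   44.2] F mould [-0.  -0.5 -0.5] w 0.0004
turn deg [ 0. -0.  0.] q [-0.2   0.71  1.72 -0.    0.71 -2.07]
shift [-0.8 16.9 -0.8]
```

View pics/s2.png

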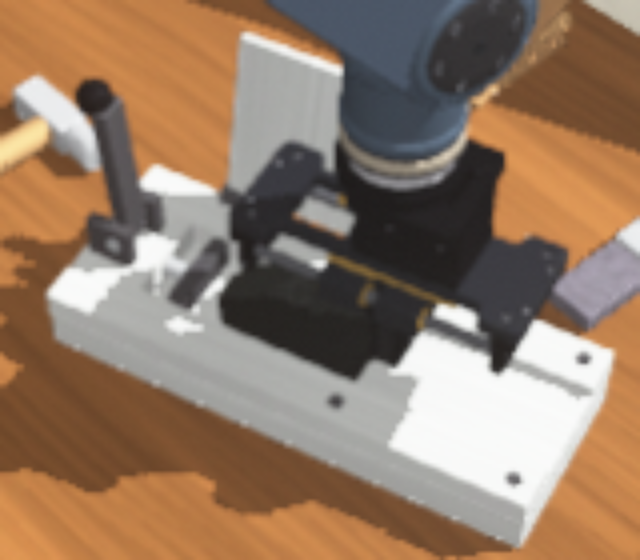

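The blank has tipped toe-down into the pocket, with its toe near (225,300) just short of the jaw at (200,270). I'll push on slowly and watch the force.

```bash
python3 -m crank '[0,2,-2,0,0,0,255,0,4,-2,0,0,0,255,0,6,-2,0,0,0,255,0,7,-2,0,0,0,255,0,8,-2,0,0,0,255]' >/dev/null; python3 go.py
python3 -m crank '[0,1,0,0,0,0,255,0,2,0,0,0,0,255,0,3,0,0,0,0,255,0,4,0,0,0,0,255,0,4,0,0,0,0,255]' >/dev/null; python3 go.py
python3 -m crank '[0,1,0,0,0,0,255,0,2,0,0,0,0,255,0,3,0,0,0,0,255,0,3,0,0,0,0,255,0,3,0,0,0,0,255]' >/dev/null; python3 go.py
```

```text
t 5.5 tip mould [ -0.7 -33.4  46.4] F mould [ 0.5 -0.9 -0.3] w 0.0003
turn deg [-0.  0.  0.] q [-0.19  0.7   1.73 -0.    0.71 -2.06]
t 5.92 tip mould [ -0.7 -29.2  46.3] F mould [ 0.4 -0.3  0.2] w 0.0006
turn deg [ 0. -0.  0.] q [-0.18  0.7   1.73  0.    0.71 -2.05]
t 6.33 tip mould [ -0.7 -26.2  46.3] F mould [-0.1  0.3  0.4] w 0.0003
turn deg [ 0. -0.  0.] q [-0.18  0.7   1.73  0.    0.71 -2.05]
```

```bash
for i in 1 2 3; do python3 -m crank '[0,1,0,0,0,0,255,0,2,0,0,0,0,255,0,2,0,0,0,0,255,0,2,0,0,0,0,255,0,2,0,0,0,0,255]' >/dev/null; python3 go.py|head -1; done
python3 - <<'E'
from h import *
c=robot.camera("top");s=robot.camera("side")
a=cv2.resize(c["pixels"][200:290,265:365],(0,0),fx=4,fy=4);b=cv2.resize(s["pixels"][210:300,250:350],(0,0),fx=4,fy=4)
cv2.imwrite("pics/s3.png",np.hstack([a,b])[:,:,::-1])
E
```

```text
t 6.75 tip mould [ -0.5 -24.7  46.3] F mould [ 0.5 -2.1 -0.1] w 0.0003
t 7.17 tip mould [ -0.3 -22.9  46.5] F mould [ 0.1 -5.1  0. ] w 0.0003
t 7.58 tip mould [ -0.3 -21.   46.5] F mould [ 0.2 -5.6 -0.5] w 0.0003
```

View pics/s3.png

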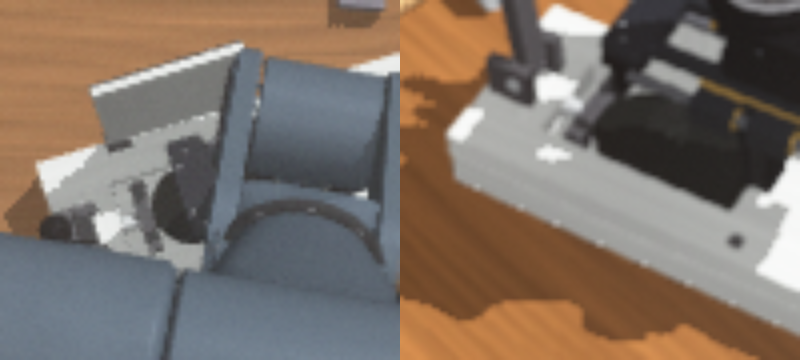

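The toe has reached the jaw (left panel about (160,210)), and the force is rising. About 8 mm of jaw travel is needed for the back to clear.

```bash
for i in 1 2 3 ; do python3 -m crank '[0,1,0,0,0,0,255,0,2,0,0,0,0,255,0,2,0,0,0,0,255,0,2,0,0,0,0,255,0,2,0,0,0,0,255]' >/dev/null; python3 go.py|head -1; done
```

```text
t 8.1 tip mould [ -0.1 -19.4  46.5] F mould [ 0.  -6.9 -0.3] w 0.0005
t 8.52 tip mould [  0.2 -17.7  46.6] F mould [ 0.  -6.9 -1.1] w 0.0004
t 8.93 tip mould [  0.4 -16.2  46.7] F mould [ 0.1 -7.6 -0.7] w 0.0003
```

```bash
for i in 1 2 ; do python3 -m crank '[0,1,0,0,0,0,255,0,2,0,0,0,0,255,0,2,0,0,0,0,255,0,2,0,0,0,0,255,0,2,0,0,0,0,255]' >/dev/null; python3 go.py|head -1; done
python3 -m crank '[0,0,1,0,0,0,255,0,0,2,0,0,0,255,0,0,3,0,0,0,255,0,0,4,0,0,0,255,0,0,5,0,0,0,255]' >/dev/null; python3 go.py|head -1
```

```text
t 9.35 tip mould [  0.7 -14.5  46.8] F mould [ 0.  -9.5  0.3] w 0.0006
t 9.77 tip mould [  0.9 -12.9  46.9] F mould [  1.3 -10.5   0. ] w 0.0005
t 10.18 tip mould [  1.2 -13.4  41.9] F mould [ -0.1 -11.6   0. ] w 0.0007
```

```bash
python3 -m crank '[0,-2,0,0,0,0,255,0,-4,0,0,0,0,255,0,-6,0,0,0,0,255,0,-10,0,0,0,0,255,0,-16,0,0,0,0,255]' >/dev/null; python3 go.py|head -1
python3 -m crank '[0,0,-8,0,0,0,255,0,0,-20,0,0,0,255,0,0,-30,0,0,0,255,0,0,-30,0,0,0,255,0,0,-30,0,0,0,255]' >/dev/null; python3 go.py|head -1
python3 - <<'E'
from h import *
c=robot.camera("top");s=robot.camera("side")
a=cv2.resize(c["pixels"][200:290,265:365],(0,0),fx=4,fy=4);b=cv2.resize(s["pixels"][220:310,290:390],(0,0),fx=4,fy=4)
cv2.imwrite("pics/s4.png",np.hstack([a,b])[:,:,::-1])
E
```

```text
t 10.6 tip mould [ -1.8 -25.   41.1] F mould [ 0.5  0.  -0.3] w 0.0006
t 11.02 tip mould [ -0.3 -26.2  72.3] F mould [-0.4 -0.2  0.1] w 0.0006
```

View pics/s4.png

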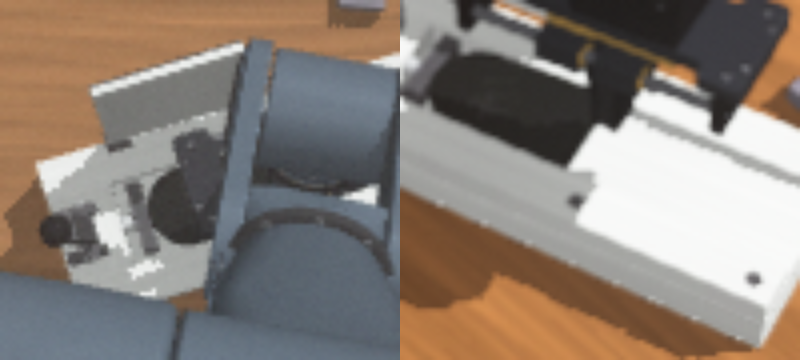

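The blank now sits at the step, with its back edge near (570,165) in the right panel and the jaw compressed. Next I'll press on its last 20 mm.

```bash
python3 -m crank '[0,10,0,0,0,0,255,0,20,0,0,0,0,255,0,26,0,0,0,0,255,0,26,4,0,0,0,255,0,26,8,0,0,0,255]' >/dev/null; python3 go.py|head -1
for i in 1 2 3; do python3 -m crank '[0,0,1,0,0,0,255,0,0,2,0,0,0,255,0,0,3,0,0,0,255,0,0,4,0,0,0,255,0,0,5,0,0,0,255]' >/dev/null; python3 go.py|head -1; done
```

```text
t 11.53 tip mould [-0.7  0.4 63. ] F mould [ 0.2 -0.   0.5] w 0.0006
t 11.95 tip mould [-0.6 -0.7 58.2] F mould [-0.5  0.1 -0.2] w 0.0006
t 12.37 tip mould [-0.7 -0.5 53.3] F mould [-0.4 -0.2  0.5] w 0.0006
t 12.78 tip mould [-0.6 -0.6 48.4] F mould [-0.9 -1.6  3.1] w 0.0003
```

```bash
for i in 1 2; do python3 -m crank '[0,0,1,0,0,0,255,0,0,2,0,0,0,255,0,0,2,0,0,0,255,0,0,2,0,0,0,255,0,0,2,0,0,0,255]' >/dev/null; python3 go.py|head -1; done
```

```text
t 13.2 tip mould [-0.6 -0.5 46.4] F mould [-1.2 -1.3  3.5] w 0.0006
t 13.62 tip mould [-0.6 -0.5 46.4] F mould [-4.9 -0.8 17.6] w 0.0004
```

```bash
python3 -m crank '[0,0,1,0,0,0,255,0,0,1,0,0,0,255,0,0,1,0,0,0,255,0,0,1,0,0,0,255,0,0,1,0,0,0,255]' >/dev/null; python3 go.py|head -1
python3 -m crank '[0,0,-10,0,0,0,255,0,0,-40,0,0,0,255,0,0,-80,0,0,0,255,0,0,-120,0,0,0,255,0,0,-160,0,0,0,255]' >/dev/null; python3 go.py 150 20 230
python3 - <<'E'
from h import *
c=robot.camera("top");s=robot.camera("side")
a=cv2.resize(c["pixels"][200:290,265:365],(0,0),fx=4,fy=4);b=cv2.resize(s["pixels"][210:300,280:380],(0,0),fx=4,fy=4)
cv2.imwrite("pics/s5.png",np.hstack([a,b])[:,:,::-1])
E
```

```text
t 14.03 tip mould [-0.5 -0.6 46.3] F mould [-5.3 -0.3 24.2] w 0.0005
t 14.45 tip mould [ -1.2   0.3 204.4] F mould [ 1.1 -0.8  0.5] w 0.0003
turn deg [ 0.1 -0.1  0. ] q [-0.13  0.45  1.64  0.    1.05 -2.  ]
shift [-151.2   19.7  -25.8]
```

View pics/s5.png

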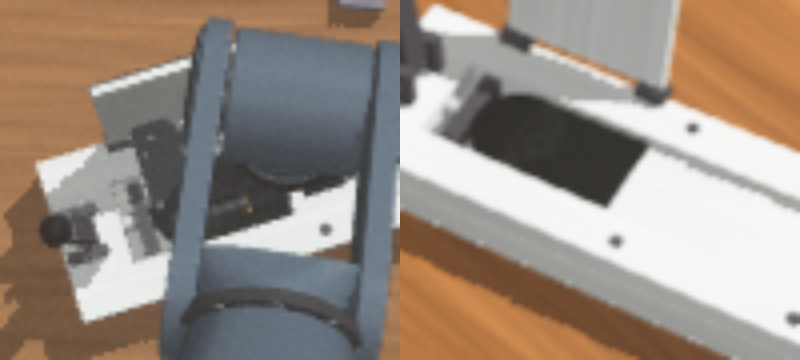

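The right panel shows the blank seated flat below the wall tops, with its back edge at (610,205)-(648,150) against the step and the toe held by the jaw. Now I'll take the hand behind the lid.

```bash
python3 -m crank '[-10,5,-20,0,0,0,255,-45,15,-22,0,0,0,255,-80,20,-22,0,0,0,255,-115,20,-22,0,0,0,255,-128,20,-22,0,0,0,255]' >/dev/null; python3 go.py|head -1
python3 -m crank '[0,0,20,0,0,0,255,0,0,45,0,0,0,255,0,0,70,0,0,0,255,0,0,85,0,0,0,255,0,0,85,0,0,0,255]' >/dev/null; python3 go.py|head -1
```

```text
t 14.97 tip mould [131.5  20.4 224.3] F mould [ 0.3 -0.7 -0.2] w 0.0002
t 15.38 tip mould [123.8  21.2 134.6] F mould [-0.5 -0.4 -0.5] w 0.0008
```

```bash
python3 -m crank '[10,0,-4,0,0,0,255,19,0,-8,0,0,0,255,28,0,-8,0,0,0,255,37,0,-8,0,0,0,255,46,0,-8,0,0,0,255]' >/dev/null; python3 go.py|head -1
python3 -m crank '[5,0,0,0,0,0,255,10,0,0,0,0,0,255,15,0,0,0,0,0,255,18,0,0,0,0,0,255,18,0,0,0,0,0,255]' >/dev/null; python3 go.py|head -1
```

```text
t 15.8 tip mould [ 82.9  19.  151.1] F mould [ 3.4 -0.1  1.9] w -0.0
t 16.22 tip mould [ 62.5  19.5 148.3] F mould [ 1.8 -0.1  2.1] w 0.0003
```

```bash
python3 -m crank '[10,0,2,0,0,0,255,20,0,5,0,0,0,255,28.5,0,9,0,0,0,255,37,0,13,0,0,0,255,45,0,18.5,0,0,0,255]' >/dev/null; python3 go.py 10.2 20 124
```

```text
t 16.63 tip mould [ 17.2  19.6 129.3] F mould [ 0.4 -0.7  3.1] w 0.0005
turn deg [ 0.  -0.1  0. ] q [-0.09  0.57  1.67 -0.    0.9  -1.96]
shift [7.  0.4 5.4]
```

```bash
python3 -m crank '[7,0,5,0,0,0,255,13.5,0,12,0,0,0,255,20,0,19,0,0,0,255,25,0,27,0,0,0,255,29.5,0,35.5,0,0,0,255]' >/dev/null; python3 go.py|head -1
python3 -m crank '[3.5,0,8,0,0,0,255,6.5,0,16,0,0,0,255,8,0,22,0,0,0,255,9,0,28,0,0,0,255,9,0,32,0,0,0,255]' >/dev/null; python3 go.py|head -1
```

```text
t 17.05 tip mould [-13.   19.7  93.4] F mould [ 0.5 -1.3  1.1] w 0.0008
t 17.47 tip mould [-21.6  20.1  61.3] F mould [-0.4  0.3  2.4] w 0.0003
```

```bash
python3 -m crank '[2,0,1,0,0,0,255,4,0,2,0,0,0,255,4,0,3,0,0,0,255,4,0,4,0,0,0,255,4,0,4,0,0,0,255]' >/dev/null; python3 go.py|head -1
python3 -m crank '[0,0,1,0,0,0,255,0,0,1,0,0,0,255,0,0,1,0,0,0,255,0,0,1,0,0,0,255,0,0,1,0,0,0,255]' >/dev/null; python3 go.py|head -1
```

```text
t 17.88 tip mould [-24.3  19.7  58.4] F mould [ 1.   0.7 -0.1] w 0.0002
t 18.3 tip mould [-24.4  19.7  57.4] F mould [-1.9  0.4  3.3] w 0.0004
```

```bash
python3 -m crank '[0,0,1,0,0,0,255,0,0,1.5,0,0,0,255,0,0,1.5,0,0,0,255,0,0,1.5,0,0,0,255,0,0,1.5,0,0,0,255]' >/dev/null; python3 go.py|head -1
python3 -m crank '[0,0,-20,0,0,0,255,0,0,-60,0,0,0,255,0,0,-100,0,0,0,255,0,0,-140,0,0,0,255,0,0,-170,0,0,0,255]' >/dev/null; python3 go.py 0 215 228
python3 - <<'E'
from h import *
c=robot.camera("top");s=robot.camera("side")
cv2.imwrite("pics/s6.png",np.hstack([cv2.resize(im["pixels"][y:y+90,x:x+100],(0,0),fx=4,fy=4) for im,x,y in((c,265,200),(s,260,190))])[:,:,::-1])
E
```

```text
t 18.72 tip mould [-24.4  19.7  57.3] F mould [-2.5  1.2 13.5] w 0.0007
t 19.13 tip mould [-23.4  19.2 228.9] F mould [ 1.6 -0.9 -1.1] w 0.0006
turn deg [-0.1  0.2  0. ] q [-0.12  0.39  1.67 -0.    1.08 -1.99]
shift [-23.5 195.8   0.6]
```

View pics/s6.png

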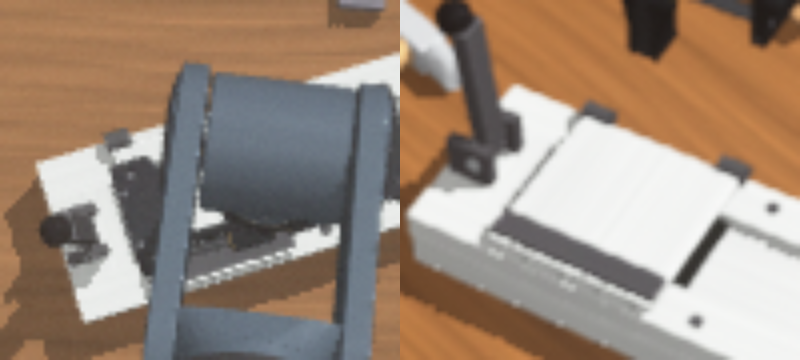

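The lid lies flat and shut (right panel, 500-740 x 120-300), and the clamp still stands at (475,80). Now the hand goes behind the clamp.

```bash
python3 -m crank '[-5,39,0,0,0,0,255,-10,78,0,0,0,0,255,-15,117,0,0,0,0,255,-20,156,0,0,0,0,255,-23,194,0,0,0,0,255]' >/dev/null; python3 go.py|head -1
python3 -m crank '[0,0,20,0,0,0,255,0,0,45,0,0,0,255,0,0,70,0,0,0,255,0,0,80,0,0,0,255,0,0,80,0,0,0,255]' >/dev/null; python3 go.py 0 182 148
```

```text
t 19.65 tip mould [ -1.7 215.3 224.5] F mould [ 0.2 -0.5  0.5] w 0.0005
t 20.07 tip mould [ -4.  213.7 142.4] F mould [-1.3  0.1  0.1] w 0.0004
turn deg [ 0.  -0.4  0. ] q [ 0.26  0.53  1.71 -0.    0.91 -1.61]
shift [ -4.  -31.7  -5.6]
```

```bash
python3 -m crank '[-3,-5,-12,0,0.4,0,255,-4,-12,-22,0,0.4,0,255,-4,-22,-22,0,0.4,0,255,-4,-30,-22,0,0.4,0,255,-4,-36,-22,0,0.4,0,255]' >/dev/null; python3 go.py|head -1
python3 -m crank '[0,-7,0,0,0,0,255,0,-14,0,0,0,0,255,0,-20,-1,0,0,0,255,0,-28,-2,0,0,0,255,0,-36,-1,0,0,0,255]' >/dev/null; python3 go.py 0 116 161
```

```text
t 20.48 tip mould [  3.3 177.  169. ] F mould [0.1 4.5 2.7] w 0.0002
t 20.9 tip mould [  1.5 141.1 168.3] F mould [-0.6  3.  -2.3] w 0.0008
turn deg [ 0.  -0.5  0. ] q [ 0.12  0.49  1.69 -0.    0.97 -1.75]
shift [  1.5 -25.1   7.3]
```

```bash
python3 -m crank '[0,-12,3,0,0,0,255,1,-24,7,0,0,0,255,1,-34,12,0,0,0,255,1,-43,17,0,0,0,255,1,-52,24,0,0,0,255]' >/dev/null; python3 go.py 0 66 120
```

```text
t 21.32 tip mould [  1.3  88.3 144.4] F mould [-0.8  3.   0.8] w 0.0007
turn deg [-0.  -0.4  0. ] q [ 0.02  0.53  1.71 -0.    0.91 -1.84]
shift [  1.1 -22.3  24.4]
```

```bash
python3 -m crank '[0,-8,7,0,0,0,255,0,-15,15,0,0,0,255,0,-22,24,0,0,0,255,0,-27,34,0,0,0,255,0,-31,43,0,0,0,255]' >/dev/null; python3 go.py|head -1
python3 -m crank '[0,-3,4,0,0,0,255,0,-6,8,0,0,0,255,0,-8,11,0,0,0,255,0,-9,13,0,0,0,255,0,-10,15,0,0,0,255]' >/dev/null; python3 go.py 0 45 84
python3 - <<'E'
from h import *
s=robot.camera("side")
cv2.imwrite("pics/s7.png",cv2.resize(s["pixels"][170:300,240:390],(0,0),fx=4,fy=4)[:,:,::-1])
E
```

```text
t 21.73 tip mould [  1.3  57.4 100.9] F mould [-0.1  1.1  2.2] w 0.0002
t 22.15 tip mould [ 1.2 48.5 86.9] F mould [0.1 1.2 2.2] w 0.0005
turn deg [-0.  -0.4  0.1] q [-0.05  0.62  1.74 -0.    0.78 -1.91]
shift [ 1.2 -3.5  2.9]
```

View pics/s7.png

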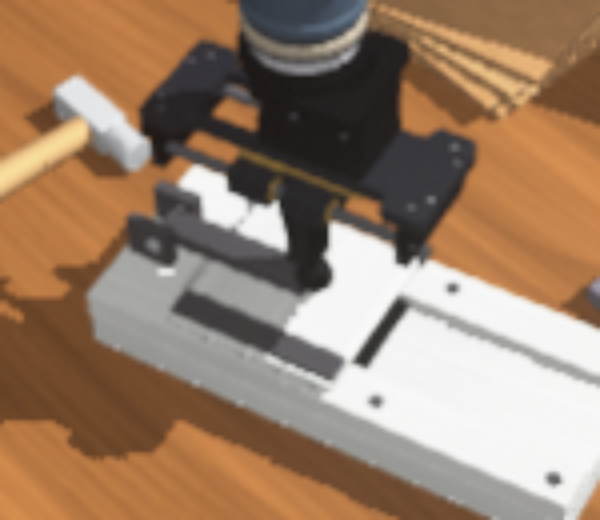

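The clamp arm lies almost down, with the fingertip on the ball at (313,275). I'll press the last few millimetres.

```bash
python3 -m crank '[0,-1,1,0,0,0,255,0,-2,2,0,0,0,255,0,-3,3,0,0,0,255,0,-3,3,0,0,0,255,0,-3,3,0,0,0,255]' >/dev/null; python3 go.py|head -1
for i in 1 2 3; do python3 -m crank '[0,0,1,0,0,0,255,0,0,1,0,0,0,255,0,0,1,0,0,0,255,0,0,1,0,0,0,255,0,0,1,0,0,0,255]' >/dev/null; python3 go.py|head -1;done
```

```text
t 22.62 tip mould [ 1.3 45.5 84.1] F mould [-0.7  1.8  2.6] w 0.0002
t 23.03 tip mould [ 1.3 45.5 83.7] F mould [-0.7  2.6  8.4] w 0.0004
t 23.45 tip mould [ 1.4 45.5 83.4] F mould [-1.4  2.  13.1] w 0.0005
t 23.87 tip mould [ 1.4 45.5 83.2] F mould [-2.3  3.3 17.8] w 0.0005
```

```bash
python3 -m crank '[0,0,-10,0,0,0,255,0,0,-50,0,0,0,255,0,0,-90,0,0,0,255,0,0,-130,0,0,0,255,0,0,-170,0,0,0,255]' >/dev/null
python3 -m crank '[0,0,0,0,0,0,255,0,0,0,0,0,0,255,0,0,0,0,0,0,255,0,0,0,0,0,0,255,0,0,0,0,0,0,255]' >/dev/null; python3 go.py|head -1
python3 - <<'E'
from h import *
s=robot.camera("side")
cv2.imwrite("pics/s8.png",cv2.resize(s["pixels"][170:300,240:390],(0,0),fx=4,fy=4)[:,:,::-1])
E
```

```text
t 24.7 tip mould [  1.   45.8 248.8] F mould [0.1 0.4 0.2] w 0.0003
```

View pics/s8.png

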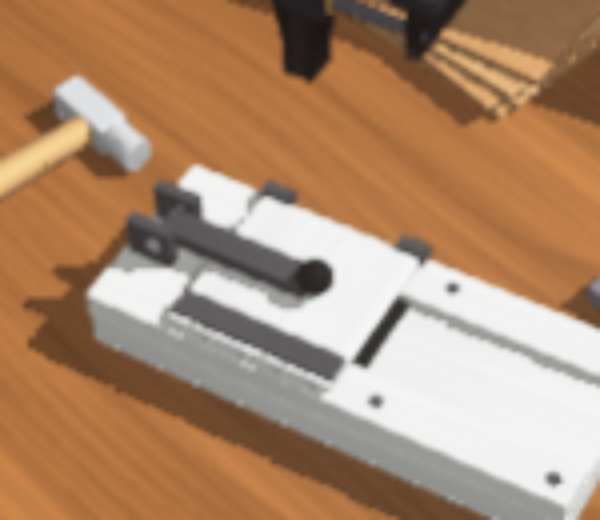

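The lid is shut, the clamp lies down on it with its ball at (315,275), and the hand is clear. Handing in.

```bash
python3 -c "
from rig import robot
print(robot.hand_in())"
```

```text
the job is handed in; nothing more can be done
None
```

I handed the job in at about 25 s of the 67 s, with the blank pressed flat in the pocket, the lid shut, the clamp arm down and the hand about 165 mm above it; no verdict was returned, and I judged the final state from the pictures and force readings.

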